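# Load the drip stand, raise its arm to the height ring and clamp it

## Task

Get the coffee drip stand on the worktop ready: first set the one of the three lidded steel filters that fits the ring of its lowered arm into that ring, so that it hangs by its rim, and leave the other two standing on the worktop. Then take the open cam lever by its black grip, raise the arm with it until the top of the collar just meets the rubber height ring on the post without pushing that ring along, and, holding the arm there, swing the lever fully shut. The arm drops if you let go while the lever is open; finish still holding the lever grip, and do not knock over or shove the tumbler, honey jar or measuring spoon.

Things in the scene. Friction and masses are not known exactly. Their poses are not given: they have to be found in the camera images.
- stand: the drip stand: wooden base board 130 x 232 mm, 18 mm thick, fixed to the worktop, and an upright steel post 16 mm thick that ends 278 mm above the worktop. Origin on the post's axis at worktop level; z up; +y points from the post along the arm to the filter ring (board from y = -0.052 to +0.18, x = -0.065 to +0.065). Turned by up to 0.15 rad about z
- slide (a joint): height of the sliding arm on the post, m: 0 = lowered, resting on the stop collar (where it starts); grows upward to 0.15. The moving parts weigh about 0.37 kg without a filter; about 1.2 N of dry friction, so the arm falls by itself while the lever is open
- collar_top (a point): centre (on the post axis) of the top face of the arm's dark round collar, 33 mm in diameter and 42 mm high; 108 mm above the worktop when the arm is lowered; rises with the arm
- ring_seat (a point): centre of the top face of the steel filter ring at the end of the arm: clear bore 56 mm, outer diameter 84 mm, 11 mm thick, 125 mm from the post axis, 16 mm below collar_top; its axes are those of the stand. 92 mm above the worktop when the arm is lowered; open below it down to the board
- mark_ring (a point): centre (on the post axis) of the underside of the black rubber height ring on the post, 27 mm in diameter, 7 mm high: the height mark, 60 to 115 mm above where collar_top starts. The collar's top face must just come up to it. It stays by friction and is pushed along by more than about 4 N
- lever (a joint): angle of the cam lever about its upright pin, rad, counter-clockwise from above: 0 = open (lever points midway between the stand's -x and -y, front right), 1.1 = fully shut, hard stop (0.3 rad past the stand's -y, away from the filter ring, nearly in line with the arm). Starts at 0 to 0.2. The cam clamps the post from about 0.7 on, taking 3 to 10 N at the grip; friction keeps it where it is left
- lever_pin (a point): point on the lever's upright pin (the axis about which it swings) at mid height of the lever; 23 mm from the post axis, it rises with the arm. 87 mm above the worktop when the arm is lowered
- lever_grip: black bar-shaped grip of the cam lever: 77 mm long, 13 mm wide, 18 mm high. Origin at its middle, 85 mm from lever_pin and level with it; its x axis points along the lever, away from the pin; z up. Pinch it from above, fingers either side of its 13 mm width
- filter_medium: lidded steel filter of the middle size, the one that fits the ring: body 53 mm in diameter, 38 mm deep, 4 mm chamfer at its foot, rim 68 mm in diameter at its top, domed lid, upright black knob 16 mm in diameter on the axis from 48 to 73 mm above the foot. 0.1 to 0.16 kg. Origin: centre of its underside, z up; hanging in the ring it lies 38 mm below ring_seat
- filter_small: the small look-alike: body 42 mm, rim 52 mm in diameter (it would fall through the ring), knob 16 mm in diameter from 41 to 66 mm above its foot. Origin at the centre of its underside. Stays standing on the worktop
- filter_large: the large look-alike: body 65 mm, rim 84 mm in diameter (does not enter the ring), knob 16 mm in diameter from 56 to 81 mm above its foot. Origin at the centre of its underside. Stays standing on the worktop
- tumbler: clear drinking glass, 80 mm in diameter, 91 mm high, bystander behind and to the left of the stand. Origin at the centre of its underside
- honey_jar: honey jar with black lid, 65 mm in diameter, 86 mm high, bystander to the right. Origin at the centre of its underside
- scoop: metal measuring spoon, 124 mm long, lying flat behind and to the right of the stand, bystander. Origin at the centre of its underside
There are look-alikes about, which are no part of the job. Leave any purple look-alike of the filter_small alone. Leave any red look-alike of the filter_medium alone.

How it is judged:
By the outcome, as a careful person would: the job done as asked, in the order asked, and still so for the second after the job is handed in, while the arm keeps its last pose, push and grip.
It also fails if it takes over 51 s, if anything falls off the work surface, if the arm or the gripper's body presses on something with over 40 N, if the wrist force passes 120 N, or if a joint passes its speed limit or range.

## Robot

A 6-joint arm with a two-finger parallel gripper is mounted at the origin on a cart in front of the work surface, level with it; the furniture and walls round the work are solid. World frame = base frame: x ahead of the robot, y to its left, z up, the work surface at z = 0. Lengths are in mm, angles in rad, forces in N, time in s.
With the tool pointing down it reaches from about 350 to 875 mm from the base axis. Payload 4.2 kg.
Tool frame: the origin (TCP) lies between the finger pads, 19 mm behind the fingertips; this is the grasp point; z points along the fingers, y is the line along which they close (so a half turn about z gives the same grasp; the last joint's range is limited). The gripper opens to 85 mm and grips with 20 to 120 N. Pads are 22 mm wide; open, the fingers measure 114 mm over their backs; the gripper's body (76 mm by 85 mm) begins 54 mm behind the grasp point. The pads swing forward as they close: fully open they stand 13 mm farther back than shut.
Start: joints at [1.557, 0.385, 0.008, 0, -1.194, -0.259], TCP at [168.361, 601.875, 250.012] pointing down, gripper open.
Joint ranges: [-3.14, 3.14], [-1.21, 2.06], [-1.07, 1.41], [-3.16, 2.05], [-2.99, -0.16], [-3.1, 3.1]. Speed limits (rad/s): [2.79, 2.79, 3.14, 3.14, 3.14, 3.14].

## Interface

Orientations are given as a unit quaternion [x, y, z, w].
In Python, from bench import read_state, imaging, workorder, nets gives the robot as it stands.
- The arm moves only by the tool apply_moves, never from a script. Its argument "rows" is a list of rows, each an object with "hand": the opening, from -1 (shut) to 1 (fully open); "delta_pos": the shift along the tool's x, y, z in mm, a list of three; "yaw": the turn about the tool's z in rad. A call has 1 to 12 rows; each row is the pose to reach, as a shift and turn from the pose commanded when the call began, along the tool's axes at that moment; what a row does not reach only later rows make up. A row lasts 1/12 s, in which the tool goes at most 41.7 mm and 7.16 degrees, less where a joint would pass 70% of its speed; a pose out of reach is approached as far as the arm can. A call with a gripper value outside its range is refused whole. The fingers move at their own pace and stop on an object; the grip force is fixed at half the most. Time passes only in rows, so rows that repeat a pose let the fingers close. It gives the time, the measured TCP pose, the force, the opening and the grip force at its end, in the units of the state.
- read_state(): the state, without advancing time (a new reading comes with each control period).
- imaging.get_image(name): name is "scene" or "top"; returns a dict with "pixels" (480x640x3 uint8, red, green, blue), "fx", "fy", "cx", "cy" (pixels), "xyz" and "rotation" of the camera in the world. Camera axes: x right, y down, z forward; pixel columns grow to the right and rows downward; lengths in mm; the calibration is good to about 2 mm. A picture is of the moment at which its call begins. There is no depth.
- workorder.job_done(): hands the job in; it is judged then, once.
Trained networks look in the newest picture that a camera, given by its name, has taken for a name from the list of things; names that differ only in an ending like _2 or _b are one class to them, and where a whole thing is asked for, a point or a joint stands for the part that bears it (a point fixed in the world has none). Each returns a list of dicts, best first, with "score" (0 to 1); they miss things now and then, are a little off and sometimes report something else, mostly with a low value. They report only what shows in the picture. A call takes as long as a camera call. They do not tell look-alikes from the thing itself.
- nets.find_in(camera, query): "location" ([row, column] in pixels, amid what is visible of it).
- nets.pinpoint(camera, query): "location" ([row, column] in pixels: a listed point, or the origin of a listed thing).
The state is a dict: "clock": time; "joints": joint angles; "joint_vel": joint speeds; "joint_efforts": joint torques, N m; "position": TCP position; "ee_rot": TCP orientation; "contact_force": force on the tool from outside, world axes, zero at the start; "wrist_torque": the same for the moment, N m; "gripper_width": finger opening in mm; "grasp_force": force on a finger pad.
Only numpy, scipy, OpenCV 4.12 (cv2) and the standard library are available. Lean on these libraries where they do the work, as an engineer would, in place of code of your own. Each camera call takes 0.05 s, during which the arm holds its last target. There are 200 camera calls.

## Working session

There is one attempt and no reset: what is moved stays moved. The work goes in short steps, Python scripts to look and compute and a tool call to move; the robot and the scene stay as the last step left them, time stands still between calls to the robot, and variables do not carry over. Pictures are saved under pics/ and viewed, at most 10 in all, crops included, and the job is handed in when it is done.

Besides the shell and the picture viewer there is one more tool, called after "Request:" as name([rows], argument=value, ...), one row to a line, values as JSON. apply_moves: Moves the arm, as the interface text tells. Its arguments: {"type":"object","properties":{"rows":{"type":"array"}},"required":["rows"]}

```bash
mkdir -p pics
cat > h.py <<'E'
import numpy as np, cv2
from bench import read_state, imaging, workorder, nets
from scipy.spatial.transform import Rotation as R
def cam(n):
    im=imaging.get_image(n); im['R']=np.array(im['rotation']); 
    if im['R'].shape!=(3,3): im['R']=R.from_quat(im['R']).as_matrix()
    im['p']=np.array(im['xyz']); return im
def ray(im,rc):
    r,c=rc; d=im['R']@np.array([(c-im['cx'])/im['fx'],(r-im['cy'])/im['fy'],1]); return im['p'],d
def atz(im,rc,z):
    p,d=ray(im,rc); return p+d*(z-p[2])/d[2]
def tri(obs):
    A=np.zeros((3,3));b=np.zeros(3)
    for im,rc in obs:
        p,d=ray(im,rc); d=d/np.linalg.norm(d); M=np.eye(3)-np.outer(d,d);A+=M;b+=M@p
    x=np.linalg.solve(A,b)
    return x
def proj(im,X):
    c=im['R'].T@(np.array(X)-im['p']); return [im['cy']+im['fy']*c[1]/c[2], im['cx']+im['fx']*c[0]/c[2]]
def save(im,f): cv2.imwrite('pics/'+f,cv2.cvtColor(im['pixels'],cv2.COLOR_RGB2BGR))
E
python3 - <<'E'
from h import *
ims={}
for n in('scene','top'):
    im=cam(n);ims[n]=im;save(im,n+'0.png');print(n,im['p'],im['fx'],np.round(im['R'],3).tolist())
qs=['collar_top','ring_seat','mark_ring','lever_pin','lever_grip','filter_medium','filter_small','filter_large','tumbler','honey_jar','scoop','stand']
for q in qs:
    for n in ims:
        for d in nets.pinpoint(n,q)[:4]: print(q,n,np.round(d['location'],1),round(d['score'],2))
print(read_state())
E
```

```text
scene [  54.86498518 -757.42002363 1036.94346156] 555.6477885252183 [[0.887, -0.34, 0.313], [-0.462, -0.625, 0.63], [-0.019, -0.703, -0.711]]
top [ 207.30441457   77.83463392 1625.61542499] 499.9193932474903 [[-0.006, -0.984, 0.177], [-1.0, 0.004, -0.013], [0.012, -0.177, -0.984]]
collar_top scene [281.2 365.8] 0.86
collar_top top [238.1 371.6] 0.86
ring_seat scene [249.9 337.8] 0.89
ring_seat top [237.9 332.7] 0.77
ring_seat top [238.5 373.9] 0.54
mark_ring scene [250.4 364.5] 0.4
mark_ring top [234.2 375.7] 0.38
lever_pin scene [292.6 358.7] 0.8
lever_pin top [247.4 376.6] 0.54
lever_pin top [263.9 245.4] 0.47
lever_grip scene [325.3 352.1] 0.47
lever_grip top [263.2 393.4] 0.51
filter_medium scene [200.  257.4] 0.96
filter_medium scene [194.3 211.4] 0.61
filter_medium top [299.2 199.9] 0.64
filter_medium top [267.  222.8] 0.58
filter_small scene [227.7 238.3] 0.77
filter_small scene [219.9 273.2] 0.62
filter_small scene [251.5 365.9] 0.3
filter_small top [262.8 249.9] 0.57
filter_small top [294.2 247.7] 0.45
filter_large scene [237.5 291.4] 0.92
filter_large top [257.6 280.5] 0.73
[... 397 characters left out ...]
joints': array([ 1.55655679e+00,  3.84689795e-01,  7.88779290e-03, -2.12528258e-05,
       -1.19399248e+00, -2.58613421e-01]), 'joint_vel': array([-0.00033043,  0.00145987,  0.00013267,  0.00064952, -0.00027348,
        0.00157143]), 'joint_efforts': array([ 2.41258022e-04, -3.92084455e+01,  1.88611722e+01,  4.19049785e+00,
       -4.58686227e-04, -2.05604440e-07]), 'position': array([168.38151332, 601.86270744, 250.01029672]), 'ee_rot': array([ 9.90707801e-01, -1.36007547e-01, -9.91976498e-06,  2.88121155e-07]), 'contact_force': array([0.76956242, 0.42920638, 0.0848183 ]), 'wrist_torque': array([ 0.04929053,  0.03025678, -0.00325765]), 'grasp_force': 0.0, 'gripper_width': 85.27067563394432}
```

Run:
```python
import cv2
a=cv2.imread('pics/scene0.png')[160:430,170:470]; cv2.imwrite('pics/s1.png',cv2.resize(a,None,fx=2.2,fy=2.2,interpolation=cv2.INTER_CUBIC))
a=cv2.imread('pics/top0.png')[170:340,170:470]; cv2.imwrite('pics/t1.png',cv2.resize(a,None,fx=2.6,fy=2.6,interpolation=cv2.INTER_CUBIC))
```

```text
(no output)
```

View pics/s1.png

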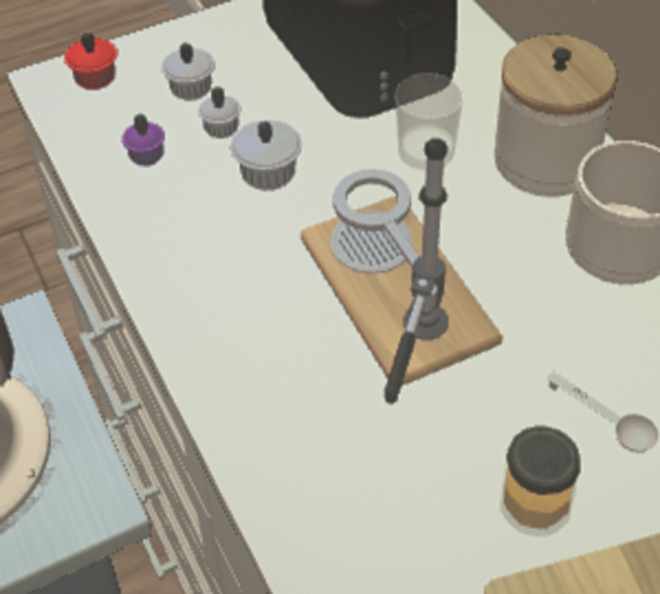

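View pics/t1.png

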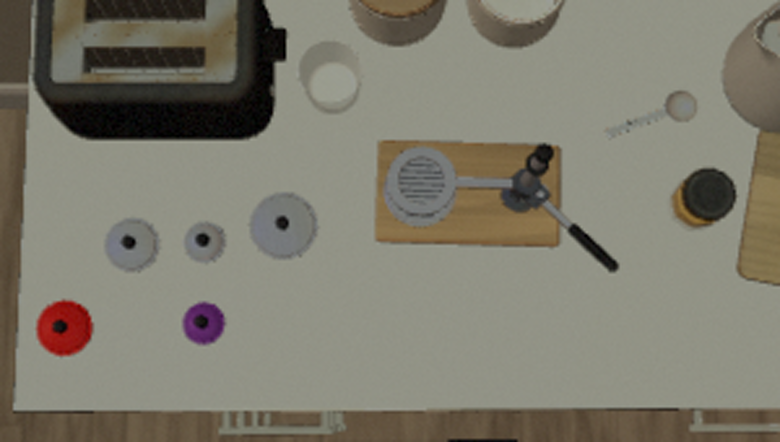

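```bash
cat >> h.py <<'E'
def blob(im,rc,half=9,thr=70):
    r,c=map(int,np.round(rc)); g=im['pixels'][r-half:r+half+1,c-half:c+half+1].max(2).astype(float)
    w=np.clip(thr-g,0,None); n,l,s,ce=cv2.connectedComponentsWithStats((w>0).astype(np.uint8))
    k=1+np.argmax(s[1:,4]); w=w*(l==k); ys,xs=np.mgrid[-half:half+1,-half:half+1]
    return [r+(w*ys).sum()/w.sum(), c+(w*xs).sum()/w.sum()], s[k,4]
E
python3 - <<'E'
from h import *
S=cam('scene');T=cam('top')
print('clock',read_state()['clock'])
for n,s,t in [('medK',(182.7,255),(263.1,219.6)),('smK',(204,269),(262.3,248)),('lgK',(220,290.5),(255.8,278.7)),('redK',(180,210),(296,193)),('purK',(216,233.5),(294,248)),
  ('grip',(326,352),(265,398)),('posttop',(227.5,367.5),(229,379))]:
    bs,a=blob(S,s,16 if n=='grip' else 7);bt,b=blob(T,t,11 if n=='grip' else 6)
    X=tri([(S,bs),(T,bt)]);print(n,np.round(bs,1),a,np.round(bt,1),b,X.round(1),'res',np.round(np.array(proj(S,X))-bs,1),np.round(np.array(proj(T,X))-bt,1))
for q,z in [('collar_top',108),('ring_seat',92),('lever_pin',87),('lever_grip',87),('mark_ring',195),('filter_medium',0),('filter_large',0),('filter_small',0)]:
    a=nets.pinpoint('scene',q)[0]['location'];b=nets.pinpoint('top',q)
    for d in b[:2]:
        X=tri([(S,a),(T,d['location'])]); print(q,X.round(1),'res',np.round(np.array(proj(S,X))-a,1),'z-plane',atz(S,a,z).round(1),atz(T,d['location'],z).round(1))
# rectified views, 0.5mm/px, z planes
def rect(im,z,x0,y0,w,h,s=2):
    P=np.float32([proj(im,(x,y,z))[::-1] for x,y in((x0,y0),(x0,y0-w),(x0-h,y0-w),(x0-h,y0))])
    return cv2.warpPerspective(im['pixels'],cv2.getPerspectiveTransform(P,np.float32([(0,0),(w*s,0),(w*s,h*s),(0,h*s)])),(w*s,h*s),flags=cv2.INTER_CUBIC)
c=tri([(S,nets.pinpoint('scene','ring_seat')[0]['location']),(T,nets.pinpoint('top','ring_seat')[0]['location'])])
x0,y0=round(c[0])+80,round(c[1])+60;print(x0,y0)
o=np.vstack([cv2.cvtColor(rect(i,92,x0,y0,330,140),cv2.COLOR_RGB2BGR) for i in(S,T)])
cv2.imwrite('pics/rect92.png',o)
E
```

```text
clock 1.4
medK [184.2 254.4] 22 [262.7 219.4] 20 [421.7 386.4  59.9] res [-0.1  0.2] [ 0.2 -0. ]
smK [204.3 268.7] 24 [261.7 247.7] 22 [425.4 298.4  53.4] res [-0.1  0.2] [ 0.2 -0. ]
lgK [220.8 290.4] 24 [255.2 278.4] 21 [443.8 200.6  65.5] res [-0.1  0.2] [ 0.2 -0. ]
redK [179.2 209.7] 25 [295.1 192.8] 19 [320.1 465.4  61.1] res [-0.   0.2] [ 0.2 -0. ]
purK [216.9 233.9] 23 [293.3 247.2] 25 [325.8 297.8  52.5] res [-0.   0.1] [ 0.1 -0. ]
grip [319.3 355.4] 14 [264.6 397.6] 94 [ 412.9 -170.3  106.6] res [ 0.7 -2.7] [-1.8  0.6]
posttop [228.5 367.8] 53 [230.1 377.9] 70 [485.6 -91.6 267.1] res [ 0.3 -1.2] [-0.9  0.3]
collar_top [486.4 -94.5 102.5] res [ 0.1 -0.4] z-plane [484.7 -98.5 108. ] [484.6 -93.6 108. ]
ring_seat [496.9  30.3  90. ] res [-0.4  1.3] z-plane [492.7  29.1  92. ] [499.7  29.4  92. ]
lever_pin [ 472.9 -103.    77.8] res [ 0.4 -1.4] z-plane [ 472.1 -109.8   87. ] [ 468.4 -100.8   87. ]
lever_grip [ 412.9 -164.6   67.1] res [ 0.1 -0.2] z-plane [ 406.1 -176.9   87. ] [ 409.8 -161.3   87. ]
lever_grip [ 469.3 -210.7  141.5] res [-16.1  36.4] z-plane [ 406.1 -176.9   87. ] [ 562.5 -239.    87. ]
mark_ring [489.9 -95.1 203.5] res [-0.3  1.1] z-plane [491.8 -88.  195. ] [493.9 -97.  195. ]
filter_medium [423.3 385.5  -5.8] res [ 0.1 -0.4] z-plane [422.4 379.    0. ] [421.5 384.7   0. ]
filter_medium [384.2 468.2 -62.1] res [  2.3 -21.4] z-plane [422.4 379.    0. ] [319.4 473.5   0. ]
filter_large [440.7 185.5  22.9] res [-0.  0.] z-plane [449.3 206.8   0. ] [444.1 187.    0. ]
filter_small [381.9 310.9  -0.8] res [-6.5 18.6] z-plane [327.6 310.8   0. ] [435.  304.4   0. ]
filter_small [320.1 291.2  19.4] res [ 0.2 -0.9] z-plane [327.6 310.8   0. ] [319.1 294.3   0. ]
577 90
```

View pics/rect92.png

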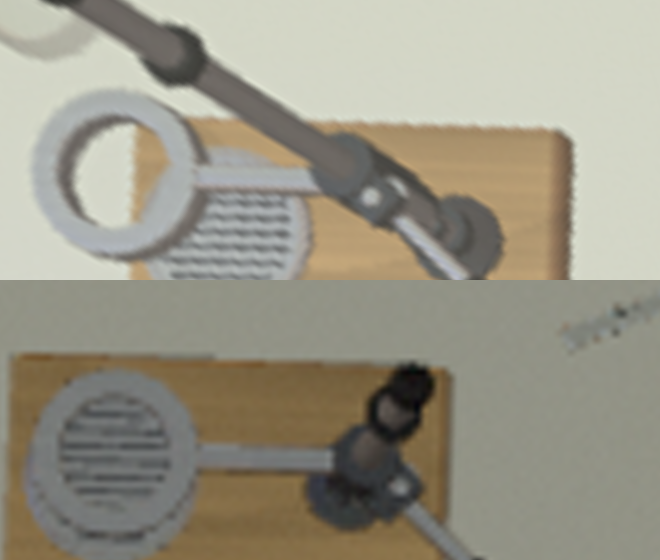

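Candidates for the medium filter, with top-view pixels (row, column):
- medium grey (263,219)
- red look-alike (295,193)
- purple look-alike (293,247)
- small grey (262,248)
- large grey (255,278)

I choose the grey mid-size one at (263,219). Scene view agrees at (184,254), and its knob triangulates to z ≈ 60 mm, the mid-knob height of the medium. The close crop shows plain steel with a rim between the small and large ones.

The ring sits near (491,32), with its arm lowered.

Request:
apply_moves([
  {"hand": 0.2, "delta_pos": [302, 139.3, 100], "yaw": 0},
  {"hand": 0.2, "delta_pos": [302, 139.3, 100], "yaw": 0},
  {"hand": 0.2, "delta_pos": [302, 139.3, 100], "yaw": 0},
  {"hand": 0.2, "delta_pos": [302, 139.3, 100], "yaw": 0},
  {"hand": 0.2, "delta_pos": [302, 139.3, 100], "yaw": 0},
  {"hand": 0.2, "delta_pos": [302, 139.3, 100], "yaw": 0},
  {"hand": 0.2, "delta_pos": [302, 139.3, 100], "yaw": 0},
  {"hand": 0.2, "delta_pos": [302, 139.3, 100], "yaw": 0},
  {"hand": 0.2, "delta_pos": [302, 139.3, 100], "yaw": 0},
  {"hand": 0.2, "delta_pos": [302, 139.3, 100], "yaw": 0},
  {"hand": 0.2, "delta_pos": [302, 139.3, 100], "yaw": 0},
])

```text
clock: 3.22
position: [422.2, 386.0, 149.9]
ee_rot: [0.991, -0.137, 0.0, 0.0]
contact_force: [0.3, -0.1, -0.2]
gripper_width: 51.4
grasp_force: 0.0
```

```bash
cat > fit.py <<'E'
from h import *
from scipy.optimize import minimize
def box(x,y,yaw,z0,z1,ax,bx,ay,by):
    c,s=np.cos(yaw),np.sin(yaw)
    return [(x+c*u-s*v,y+s*u+c*v,z) for u in(ax,bx) for v in(ay,by) for z in(z0,z1)]
def cyl(x,y,r,z0,z1):
    return [(x+r*np.cos(a),y+r*np.sin(a),z) for a in np.linspace(0,6.283,48) for z in(z0,z1)]
def sil(im,pts,o,sh,k=8):
    q=(np.array([proj(im,p)[::-1] for p in pts])-o+0.5)*k*16
    m=np.zeros((sh[0]*k,sh[1]*k),np.float32); cv2.fillConvexPoly(m,cv2.convexHull(q.astype(np.int32).reshape(-1,1,2)),1,shift=4)
    return cv2.resize(m,(sh[1],sh[0]),interpolation=cv2.INTER_AREA)
def fit(obs,model,p0,steps):
    # obs: (im, softmask, origin(col,row), weight)
    f=lambda p:sum((w*(sil(im,model(p),o,m.shape)-m)**2).sum() for im,m,o,w in obs)
    P=np.array([p0]+[np.array(p0)+np.eye(len(p0))[i]*steps[i] for i in range(len(p0))])
    r=minimize(f,p0,method='Nelder-Mead',options=dict(initial_simplex=P,xatol=.01,fatol=.01,maxiter=300)); return r.x,r.fun
E
cat > fit1.py <<'E'
from fit import *
ims={'S':cv2.cvtColor(cv2.imread('pics/scene0.png'),cv2.COLOR_BGR2RGB),'T':cv2.cvtColor(cv2.imread('pics/top0.png'),cv2.COLOR_BGR2RGB)}
S=cam('scene');T=cam('top');save(S,'s2.png');save(T,'t2.png')
S['pixels']=ims['S'];T['pixels']=ims['T']
obs=[];gob=[]
for im,(r0,r1,c0,c1),(g0,g1,h0,h1) in((S,(240,340,300,405),(305,350,340,362)),(T,(215,275,305,395),(252,280,384,412))):
    p=im['pixels'][r0:r1,c0:c1].astype(float); m=(p[...,0]-p[...,2])
    hi=np.percentile(m,90); b=(m>hi*0.5).astype(np.uint8)
    n,l,s,_=cv2.connectedComponentsWithStats(b); k=1+np.argmax(s[1:,4]); 
    pts=np.argwhere(l==k)[:,::-1].astype(np.int32)
    h=np.zeros_like(b);cv2.fillConvexPoly(h,cv2.convexHull(pts.reshape(-1,1,2)),1)
    obs.append((im,h.astype(float),np.array([c0,r0]),1.)); print('wood',s[k,4],h.sum())
    g=im['pixels'][g0:g1,h0:h1].max(2).astype(float); bg=np.median(g)
    d=np.percentile(g,3); gm=np.clip((bg-g)/(bg-d),0,1); gob.append((im,gm,np.array([h0,g0]),1.)); print('grip dark',d,bg)
model=lambda p:box(p[0],p[1],p[2],0,18,-65,65,-52,180)
for o in (obs,obs[:1],obs[1:]):
    p,f=fit(o,model,[487,-94,0.],[5,5,.05]); c,s=np.cos(p[2]),np.sin(p[2])
    print('board post',p.round(3),f.round(1),'ring',(p[0]-125*s).round(1),(p[1]+125*c).round(1))
gm=lambda p:box(p[0],p[1],p[2],78,96,-38.5,38.5,-6.5,6.5)
for o in (gob,gob[:1],gob[1:]):
    p,f=fit(o,gm,[410,-170,-2.25],[5,5,.05]); print('grip',p.round(3),f.round(1),'pin',(p[:2]-85*np.array([np.cos(p[2]),np.sin(p[2])])).round(1))
E
python3 fit1.py; python3 -c "
from h import *
s=read_state();print(s['clock'],s['position'],s['ee_rot'],s['contact_force'],s['gripper_width'])"
```

```text
wood 1354 1903
grip dark 70.0 190.0
wood 1549 2684
grip dark 20.49 146.0
board post [ 4.87317e+02 -8.78800e+01 -4.40000e-02] 2784.4 ring 492.8 37.0
board post [460.684  -8.217   0.855] 1286.6 ring 366.4 73.8
board post [ 4.8760e+02 -9.0376e+01 -3.6000e-02] 149.2 ring 492.1 34.5
grip [ 411.645 -168.838   -2.332] 64.8 pin [ 470.3 -107.3]
grip [ 412.468 -167.784   -2.333] 48.1 pin [ 471.1 -106.3]
grip [ 409.396 -171.506   -2.333] 13.5 pin [ 468.1 -110. ]
3.3167 [421.38046733 387.37115241 150.57522652] [ 9.90782459e-01 -1.35461126e-01  2.98593348e-04 -5.60289605e-04] [-0.79280761  0.22826697  0.01814004] 51.131946709360165
```

```bash
sed -i 's/pts=np.argwhere(l==k)/pts=np.argwhere(np.isin(l,1+np.flatnonzero(s[1:,4]>25)))/' fit1.py
python3 fit1.py
python3 - <<'E'
from h import *
# medium knob again plus gripper close crop
import cv2
a=cv2.imread('pics/s2.png')[130:260,190:320];b=cv2.imread('pics/t2.png')[210:340,160:290]
cv2.imwrite('pics/c2.png',cv2.resize(np.hstack([a,b]),None,fx=3,fy=3,interpolation=cv2.INTER_CUBIC))
E
```

```text
wood 1354 4318
grip dark 70.0 190.0
wood 1549 2829
grip dark 20.49 146.0
board post [ 4.88024e+02 -9.06370e+01 -3.50000e-02] 261.8 ring 492.4 34.3
board post [ 4.89109e+02 -8.81810e+01 -3.40000e-02] 208.6 ring 493.4 36.7
board post [ 4.87605e+02 -9.13910e+01 -3.60000e-02] 30.7 ring 492.1 33.5
grip [ 411.645 -168.838   -2.332] 64.8 pin [ 470.3 -107.3]
grip [ 412.468 -167.784   -2.333] 48.1 pin [ 471.1 -106.3]
grip [ 409.396 -171.506   -2.333] 13.5 pin [ 468.1 -110. ]
```

View pics/c2.png

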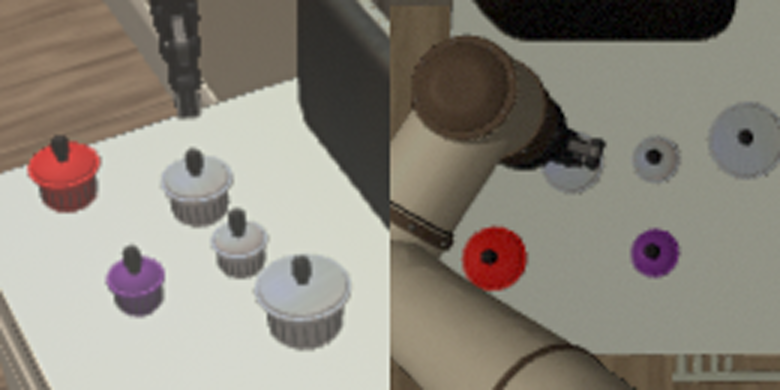

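The crop shows the fingers over the plain steel medium filter (scene crop 195,185), with the red and purple ones clear of it. I'm descending and gripping the knob.

Request:
apply_moves([
  {"hand": 0.2, "delta_pos": [0, 0, 40], "yaw": 0},
  {"hand": 0.2, "delta_pos": [0, 0, 65], "yaw": 0},
  {"hand": 0.2, "delta_pos": [0, 0, 80], "yaw": 0},
  {"hand": 0.2, "delta_pos": [0, 0, 80], "yaw": 0},
  {"hand": -1, "delta_pos": [0, 0, 80], "yaw": 0},
  {"hand": -1, "delta_pos": [0, 0, 80], "yaw": 0},
  {"hand": -1, "delta_pos": [0, 0, 80], "yaw": 0},
  {"hand": -1, "delta_pos": [0, 0, 80], "yaw": 0},
  {"hand": -1, "delta_pos": [0, 0, 80], "yaw": 0},
  {"hand": -1, "delta_pos": [0, 0, 80], "yaw": 0},
])

```text
clock: 4.25
position: [422.2, 387.5, 71.9]
ee_rot: [0.991, -0.136, 0.001, -0.002]
contact_force: [-2.4, 0.8, 5.7]
gripper_width: 13.8
grasp_force: 58.7
```

Request:
apply_moves([
  {"hand": -1, "delta_pos": [0, 0, -20], "yaw": 0},
  {"hand": -1, "delta_pos": [0, 0, -60], "yaw": 0},
  {"hand": -1, "delta_pos": [0, 0, -100], "yaw": 0},
  {"hand": -1, "delta_pos": [0, 0, -130], "yaw": 0},
  {"hand": -1, "delta_pos": [0, 0, -130], "yaw": 0},
])

```text
clock: 4.67
position: [424.2, 389.1, 207.9]
ee_rot: [0.991, -0.135, 0.004, -0.006]
contact_force: [0.2, 0.4, -0.5]
gripper_width: 13.9
grasp_force: 58.8
```

Run:
```python
from h import *
S=cam('scene');T=cam('top')
s=read_state();print(s['clock'],s['position'],R.from_quat(s['ee_rot']).as_matrix().round(4).tolist(),s['contact_force'],s['gripper_width'])
a=S['pixels'][80:230,180:330];b=T['pixels'][200:350,160:310]
cv2.imwrite('pics/c3.png',cv2.cvtColor(cv2.resize(np.hstack([a,b]),None,fx=2.6,fy=2.6,interpolation=cv2.INTER_CUBIC),cv2.COLOR_RGB2BGR))
```

```text
4.7667 [421.61262656 386.49102421 201.23373489] [[0.9628, -0.2701, 0.0009], [-0.2701, -0.9628, 0.003], [0.0001, -0.0031, -1.0]] [ 0.54836164 -0.48865487 -1.68461978] 13.64573807870289
```

View pics/c3.png

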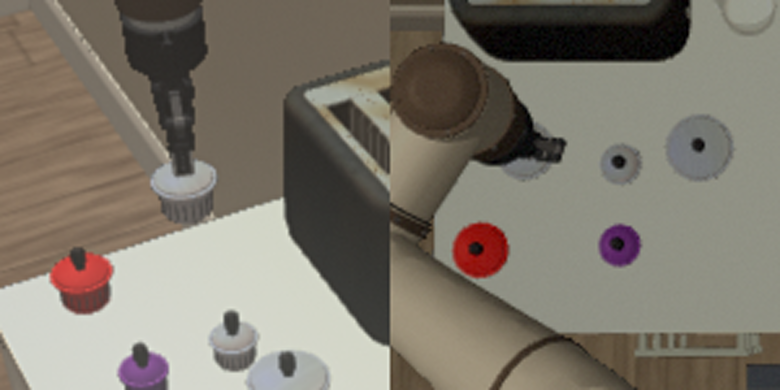

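The filter hangs upright in the fingers (scene crop 183,190). I'm carrying it to above the ring.

Request:
apply_moves([
  {"hand": -1, "delta_pos": [15, 29, 0], "yaw": 0},
  {"hand": -1, "delta_pos": [33, 64, 0], "yaw": 0},
  {"hand": -1, "delta_pos": [51, 100, 0], "yaw": 0},
  {"hand": -1, "delta_pos": [69, 136, 0], "yaw": 0},
  {"hand": -1, "delta_pos": [87, 172, 0], "yaw": 0},
  {"hand": -1, "delta_pos": [105, 208, 0], "yaw": 0},
  {"hand": -1, "delta_pos": [123, 244, 0], "yaw": 0},
  {"hand": -1, "delta_pos": [141, 279, 5], "yaw": 0},
  {"hand": -1, "delta_pos": [155, 305, 15], "yaw": 0},
  {"hand": -1, "delta_pos": [163, 321.4, 20], "yaw": 0},
  {"hand": -1, "delta_pos": [163, 321.4, 20], "yaw": 0},
  {"hand": -1, "delta_pos": [163, 321.4, 20], "yaw": 0},
])

```text
clock: 5.77
position: [490.8, 31.6, 177.9]
ee_rot: [0.991, -0.137, -0.002, 0.001]
contact_force: [0.3, 0.1, -1.9]
gripper_width: 13.7
grasp_force: 58.8
```

Run:
```python
from h import *
S=cam('scene');T=cam('top');save(S,'s4.png');save(T,'t4.png')
s=read_state();print(s['clock'],s['position'],s['contact_force'],s['gripper_width'])
for n,im in(('scene',S),('top',T)):
    for q in('filter_medium','ring_seat'): print(n,q,[(np.round(d['location'],1),round(d['score'],2)) for d in nets.pinpoint(n,q)[:2]])
    print(proj(im,(492,33,115)),proj(im,(492,33,153)),proj(im,(492,33,92)))
a=S['pixels'][180:320,270:410];b=T['pixels'][170:310,260:400]
cv2.imwrite('pics/c4.png',cv2.cvtColor(cv2.resize(np.hstack([a,b]),None,fx=2.8,fy=2.8,interpolation=cv2.INTER_CUBIC),cv2.COLOR_RGB2BGR))
```

```text
5.8667 [491.56617458  33.19037225 179.16396574] [ 0.29812306  0.42395889 -0.86779554] 13.967537466790501
scene filter_medium [(array([195.6, 211.5]), 0.88), (array([245.6, 338.3]), 0.8)]
scene ring_seat [(array([249.2, 338. ]), 0.97)]
[np.float64(241.99930552124437), np.float64(338.8803147022158)] [np.float64(230.29982356065497), np.float64(338.9354491020612)] [np.float64(248.84546147341248), np.float64(338.84805184639515)]
top filter_medium [(array([299.5, 196.5]), 0.74), (array([239.1, 332.4]), 0.63)]
top ring_seat [(array([238.8, 330.6]), 0.92)]
[np.float64(237.2739131484521), np.float64(331.7782138186916)] [np.float64(234.92730422070088), np.float64(332.13260287267855)] [np.float64(238.6395828350109), np.float64(331.57196795362444)]
```

View pics/c4.png

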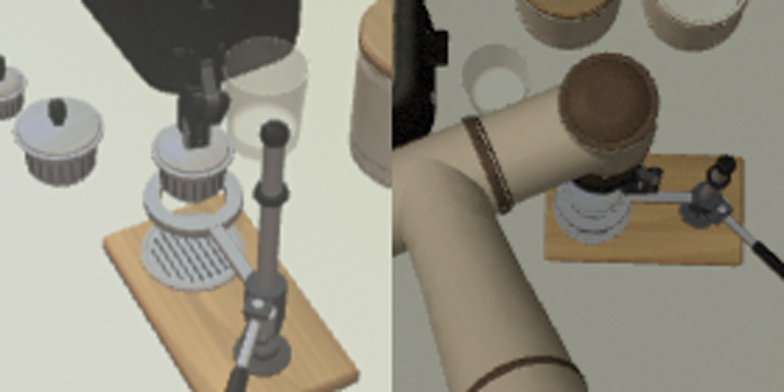

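The filter (scene crop 192,165) sits centred over the ring (193,200) to within a pixel, so I'm lowering it.

Request:
apply_moves([
  {"hand": -1, "delta_pos": [0, 0, 6], "yaw": 0},
  {"hand": -1, "delta_pos": [0, 0, 11], "yaw": 0},
  {"hand": -1, "delta_pos": [0, 0, 16], "yaw": 0},
  {"hand": -1, "delta_pos": [0, 0, 20], "yaw": 0},
  {"hand": -1, "delta_pos": [0, 0, 23], "yaw": 0},
  {"hand": -1, "delta_pos": [0, 0, 23], "yaw": 0},
])

```text
clock: 6.57
position: [491.6, 32.8, 156.1]
ee_rot: [0.991, -0.136, -0.001, 0.0]
contact_force: [0.6, -0.1, -1.4]
gripper_width: 13.2
grasp_force: 58.8
```

Request:
apply_moves([
  {"hand": -1, "delta_pos": [0, 0, 5], "yaw": 0},
  {"hand": -1, "delta_pos": [0, 0, 10], "yaw": 0},
  {"hand": -1, "delta_pos": [0, 0, 15], "yaw": 0},
  {"hand": -1, "delta_pos": [0, 0, 20], "yaw": 0},
  {"hand": -1, "delta_pos": [0, 0, 24], "yaw": 0},
  {"hand": -1, "delta_pos": [0, 0, 27], "yaw": 0},
  {"hand": -1, "delta_pos": [0, 0, 29], "yaw": 0},
  {"hand": -1, "delta_pos": [0, 0, 29], "yaw": 0},
])

```text
clock: 7.23
position: [491.8, 32.9, 127.5]
ee_rot: [0.991, -0.136, -0.0, 0.0]
contact_force: [0.4, 0.2, -0.8]
gripper_width: 13.5
grasp_force: 58.8
```

Request:
apply_moves([
  {"hand": -1, "delta_pos": [0, 0, 1], "yaw": 0},
  {"hand": -1, "delta_pos": [0, 0, 2], "yaw": 0},
  {"hand": -1, "delta_pos": [0, 0, 3], "yaw": 0},
  {"hand": -1, "delta_pos": [0, 0, 3], "yaw": 0},
])

```text
clock: 7.57
position: [492.3, 32.9, 125.8]
ee_rot: [0.991, -0.136, 0.0, -0.0]
contact_force: [-1.4, 0.1, 3.1]
gripper_width: 13.8
grasp_force: 59.6
```

Contact shows the rim is seated, so I'm releasing, rising and backing toward the robot.

Request:
apply_moves([
  {"hand": 0.1, "delta_pos": [0, 0, 0], "yaw": 0},
  {"hand": 0.1, "delta_pos": [0, 0, 0], "yaw": 0},
  {"hand": 0.1, "delta_pos": [0, 0, 0], "yaw": 0},
  {"hand": 0.1, "delta_pos": [0, 0, -15], "yaw": 0},
  {"hand": 0.1, "delta_pos": [0, 0, -45], "yaw": 0},
  {"hand": 0.1, "delta_pos": [0, 0, -75], "yaw": 0},
  {"hand": 0.1, "delta_pos": [-30, 9, -80], "yaw": 0.1},
  {"hand": 0.1, "delta_pos": [-65, 18, -80], "yaw": 0.2},
  {"hand": 0.1, "delta_pos": [-87, 24, -80], "yaw": 0.3},
  {"hand": 0.1, "delta_pos": [-87, 24, -80], "yaw": 0.4},
  {"hand": 0.1, "delta_pos": [-87, 24, -80], "yaw": 0.5},
  {"hand": 0.1, "delta_pos": [-87, 24, -80], "yaw": 0.6},
])

```text
clock: 8.57
position: [401.5, 33.3, 205.4]
ee_rot: [0.905, -0.425, 0.0, -0.001]
contact_force: [0.3, -0.4, 0.2]
gripper_width: 47.0
grasp_force: 0.0
```

Run:
```python
from h import *
S=cam('scene');T=cam('top');save(S,'s5.png');save(T,'t5.png')
s=read_state();M=R.from_quat(s['ee_rot']).as_matrix();print(s['clock'],s['position'],M.round(3).tolist(),s['joints'],s['contact_force'],s['gripper_width'])
d=M.T@(np.array([404,-176.5,190])-s['position']);print('to lever',d.round(1),'yaw now',np.arctan2(M[1,0],M[0,0]))
for n in('scene','top'): print([(q,np.round(nets.pinpoint(n,q)[0]['location'],1)) for q in('lever_pin','lever_grip','mark_ring','collar_top')])
a=S['pixels'][200:360,280:440]
cv2.imwrite('pics/c5.png',cv2.cvtColor(cv2.resize(a,None,fx=3.6,fy=3.6,interpolation=cv2.INTER_CUBIC),cv2.COLOR_RGB2BGR))
```

```text
8.6667 [401.73900859  33.30401936 205.18109842] [[0.643, -0.766, 0.001], [-0.766, -0.643, 0.0], [0.0, -0.001, -1.0]] [ 4.90328196e-01  4.18053250e-02 -5.65861740e-01  2.19148203e-05
 -9.62456960e-01  2.08077713e-01] [-0.4338407   1.08661408 -0.68890732] 46.74428292095464
to lever [162.1 133.2  15.1] yaw now -0.8723779510979087
[('lever_pin', array([294.3, 360.7])), ('lever_grip', array([326.7, 353.4])), ('mark_ring', array([251.6, 366.3])), ('collar_top', array([281.8, 368.1]))]
[('lever_pin', array([247.1, 373.7])), ('lever_grip', array([262.8, 392.8])), ('mark_ring', array([234.5, 376.9])), ('collar_top', array([246.2, 438.9]))]
```

View pics/c5.png

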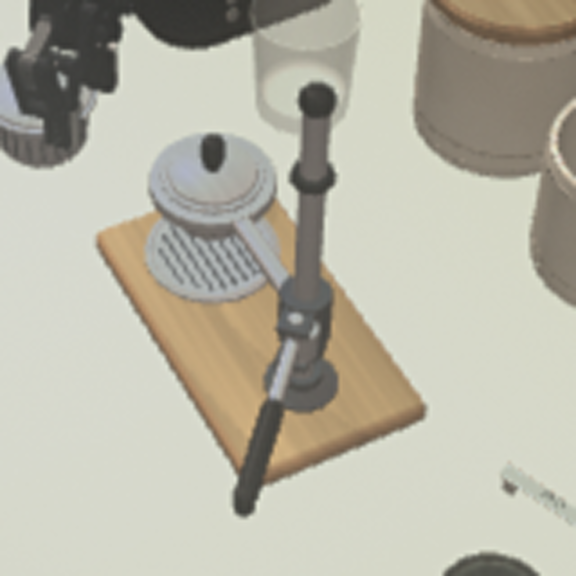

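The filter hangs in the ring by its rim (crop 212,185). The lever is still open, its grip at (260,455). Next I go above the grip.

Request:
apply_moves([
  {"hand": 0.1, "delta_pos": [25, 20, 0], "yaw": 0.12},
  {"hand": 0.1, "delta_pos": [50, 41, 0], "yaw": 0.24},
  {"hand": 0.1, "delta_pos": [75, 62, 0], "yaw": 0.36},
  {"hand": 0.1, "delta_pos": [100, 82, 0], "yaw": 0.48},
  {"hand": 0.1, "delta_pos": [125, 103, 0], "yaw": 0.6},
  {"hand": 0.1, "delta_pos": [150, 123, 5], "yaw": 0.72},
  {"hand": 0.1, "delta_pos": [162, 133, 15], "yaw": 0.84},
  {"hand": 0.1, "delta_pos": [162, 133, 30], "yaw": 0.96},
  {"hand": 0.1, "delta_pos": [162, 133, 45], "yaw": 1.08},
  {"hand": 0.1, "delta_pos": [162, 133, 55], "yaw": 1.2},
  {"hand": 0.1, "delta_pos": [162, 133, 65], "yaw": 1.32},
  {"hand": 0.1, "delta_pos": [162, 133, 65], "yaw": 1.46},
])

```text
clock: 10.07
position: [402.7, -176.3, 138.0]
ee_rot: [-0.397, 0.918, 0.001, -0.002]
contact_force: [-1.1, 0.5, 0.3]
gripper_width: 47.1
grasp_force: 0.0
```

Run:
```python
from h import *
S=cam('scene');T=cam('top');save(S,'s6.png');save(T,'t6.png')
s=read_state();M=R.from_quat(s['ee_rot']).as_matrix();print(s['clock'],s['position'],s['joints'],s['contact_force'],s['gripper_width'],'yaw now',np.arctan2(M[1,0],M[0,0]))
print((M.T@(np.array([404,-176.5,87])-s['position'])).round(1))
for z in(87,108,180,195,200,205,278): print(z,np.round(proj(S,(488,-91,z)),1),np.round(proj(T,(488,-91,z)),1))
# mark ring in scene picture: dark rows along the post
g=S['pixels'].max(2)
for r in range(222,290): print(r,g[r,356:382].tolist()) if r<232 or 241<r<258 or 274<r<290 else 0
a=S['pixels'][240:360,290:410];b=T['pixels'][200:320,340:460]
cv2.imwrite('pics/c6.png',cv2.cvtColor(cv2.resize(np.hstack([a,b]),None,fx=3.2,fy=3.2,interpolation=cv2.INTER_CUBIC),cv2.COLOR_RGB2BGR))
```

```text
10.1667 [ 403.80454768 -176.43078875  139.4881686 ] [-4.07660649e-02  1.97116280e-01 -5.81035842e-01  1.36916769e-04
 -7.94071381e-01 -7.05836375e-01] [0.18113271 0.46267072 0.33812047] 47.09275429945391 yaw now -2.317302214387487
[-0.1 -0.2 52.5]
87 [286.6 364.2] [240.  371.1]
108 [280.4 364.5] [238.8 371.8]
180 [258.1 365.8] [234.4 374.4]
195 [253.2 366.1] [233.4 375. ]
200 [251.5 366.1] [233.1 375.2]
205 [249.8 366.2] [232.7 375.4]
278 [224.3 367.7] [227.6 378.4]
222 [123, 122, 123, 123, 122, 122, 122, 121, 121, 120, 120, 120, 119, 118, 118, 117, 116, 115, 113, 112, 110, 108, 117, 185, 214, 214]
223 [123, 123, 122, 123, 122, 122, 122, 121, 121, 120, 120, 119, 119, 118, 118, 116, 115, 114, 113, 112, 110, 108, 117, 186, 214, 214]
224 [122, 123, 122, 124, 122, 122, 122, 122, 121, 120, 121, 119, 118, 117, 118, 117, 115, 116, 114, 112, 110, 108, 122, 207, 217, 214]
225 [123, 123, 124, 122, 122, 122, 122, 121, 121, 121, 120, 119, 118, 118, 118, 117, 115, 115, 113, 111, 110, 109, 116, 182, 215, 215]
226 [123, 123, 123, 123, 122, 123, 121, 121, 122, 120, 121, 119, 119, 118, 116, 116, 115,
[... 3710 characters left out ...]
, 62, 63, 63, 63, 63, 61, 63, 61, 62, 61, 63, 63, 62, 60, 68, 115, 168, 171, 167, 167, 169, 197, 216, 215, 214]
285 [63, 62, 62, 63, 62, 62, 63, 63, 61, 62, 62, 63, 62, 61, 61, 61, 78, 126, 169, 170, 166, 167, 180, 212, 216, 215]
286 [63, 63, 63, 63, 62, 62, 62, 61, 64, 63, 62, 63, 62, 62, 62, 64, 63, 91, 169, 171, 167, 165, 168, 189, 212, 216]
287 [62, 63, 62, 63, 63, 63, 62, 62, 63, 62, 62, 62, 62, 61, 64, 75, 70, 86, 167, 171, 170, 167, 166, 169, 188, 216]
288 [64, 63, 63, 63, 63, 61, 62, 63, 61, 62, 63, 66, 65, 62, 64, 80, 98, 102, 133, 156, 167, 169, 166, 166, 172, 206]
289 [63, 64, 64, 63, 63, 61, 62, 64, 62, 62, 65, 75, 68, 63, 64, 74, 102, 105, 107, 115, 131, 154, 166, 164, 163, 139]
```

View pics/c6.png

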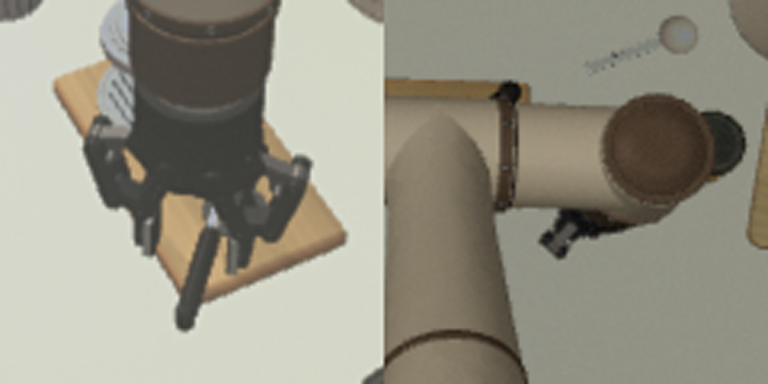

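Run:
```python
from h import *
S=cam('scene');T=cam('top')
for z in range(140,601,40): print(z,np.round(proj(S,(404,-176,z)),0),np.round(proj(T,(404,-176,z)),0), 'link@y-91',np.round(proj(T,(404,-91,z)),0),np.round(proj(S,(404,-91,z)),0))
im=cv2.imread('pics/s6.png');b=cv2.imread('pics/t6.png')
cv2.imwrite('pics/c7.png',np.hstack([cv2.resize(im[60:360,230:530],(400,400)),cv2.resize(b[150:350,280:480],(400,400))]))
```

```text
140 [314. 351.] [264. 402.] link@y-91 [264. 374.] [285. 331.]
180 [301. 351.] [262. 404.] link@y-91 [263. 375.] [272. 330.]
220 [288. 351.] [261. 407.] link@y-91 [261. 377.] [259. 330.]
260 [274. 352.] [259. 409.] link@y-91 [259. 378.] [245. 330.]
300 [260. 352.] [256. 412.] link@y-91 [257. 380.] [231. 330.]
340 [244. 353.] [254. 415.] link@y-91 [254. 382.] [215. 330.]
380 [228. 353.] [252. 418.] link@y-91 [252. 384.] [199. 330.]
420 [210. 354.] [249. 421.] link@y-91 [249. 386.] [181. 329.]
460 [192. 354.] [246. 424.] link@y-91 [247. 389.] [163. 329.]
500 [172. 355.] [244. 428.] link@y-91 [244. 391.] [143. 329.]
540 [151. 356.] [240. 432.] link@y-91 [241. 394.] [123. 329.]
580 [128. 356.] [237. 436.] link@y-91 [237. 396.] [100. 328.]
```

View pics/c7.png

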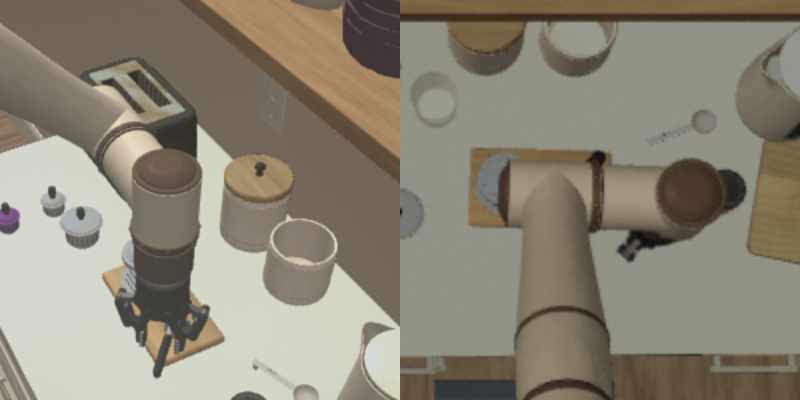

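The image shows the wrist link at roughly 390 mm or more, which clears the post top. The fingers straddle the grip (lower left crop 165,350), so I descend and close.

Request:
apply_moves([
  {"hand": 0.1, "delta_pos": [0, 0, 20], "yaw": 0},
  {"hand": 0.1, "delta_pos": [0, 0, 38], "yaw": 0},
  {"hand": 0.1, "delta_pos": [0, 0, 50], "yaw": 0},
  {"hand": 0.1, "delta_pos": [0, 0, 53], "yaw": 0},
  {"hand": 0.1, "delta_pos": [0, 0, 53], "yaw": 0},
  {"hand": -1, "delta_pos": [0, 0, 53], "yaw": 0},
  {"hand": -1, "delta_pos": [0, 0, 53], "yaw": 0},
  {"hand": -1, "delta_pos": [0, 0, 53], "yaw": 0},
  {"hand": -1, "delta_pos": [0, 0, 53], "yaw": 0},
  {"hand": -1, "delta_pos": [0, 0, 53], "yaw": 0},
  {"hand": -1, "delta_pos": [0, 0, 53], "yaw": 0},
])

```text
clock: 11.18
position: [405.2, -176.7, 87.9]
ee_rot: [-0.4, 0.916, -0.001, 0.001]
contact_force: [1.6, -4.2, 3.2]
gripper_width: 12.1
grasp_force: 59.2
```

```bash
cat > st.py <<'E'
from h import *
s=read_state();M=R.from_quat(s['ee_rot']).as_matrix()
print(s['clock'],s['position'].round(2),'F',s['contact_force'].round(2),'tau',s['wrist_torque'].round(2),s['gripper_width'].round(1),s['grasp_force'],'yaw',np.arctan2(M[1,0],M[0,0]).round(4))
E
python3 st.py
python3 - <<'E'
# mark ring height from early pictures, by fitting cylinder silhouettes near the post
from fit import *
S=cam('scene');T=cam('top')
S['pixels']=cv2.cvtColor(cv2.imread('pics/s5.png'),cv2.COLOR_BGR2RGB);T['pixels']=cv2.cvtColor(cv2.imread('pics/t0.png' if 0 else 'pics/top0.png'),cv2.COLOR_BGR2RGB)
g=S['pixels'].max(2)
print(g[222:292,364:370].mean(1).round().tolist())
for r in range(242,258): print(r,g[r,356:378].tolist())
E
```

```text
[182.0, 120.0, 78.0, 71.0, 70.0, 66.0, 64.0, 61.0, 62.0, 67.0, 80.0, 105.0, 108.0, 108.0, 108.0, 108.0, 108.0, 109.0, 109.0, 109.0, 109.0, 109.0, 109.0, 109.0, 110.0, 110.0, 110.0, 104.0, 82.0, 71.0, 66.0, 71.0, 104.0, 110.0, 111.0, 111.0, 111.0, 111.0, 112.0, 112.0, 111.0, 111.0, 114.0, 114.0, 115.0, 114.0, 118.0, 118.0, 118.0, 122.0, 120.0, 118.0, 117.0, 117.0, 116.0, 109.0, 106.0, 106.0, 106.0, 106.0, 106.0, 102.0, 100.0, 98.0, 87.0, 88.0, 93.0, 99.0, 108.0, 116.0]
242 [216, 216, 215, 215, 216, 217, 215, 147, 107, 108, 110, 111, 110, 107, 114, 186, 217, 216, 216, 215, 215, 215]
243 [216, 216, 215, 216, 216, 219, 211, 140, 106, 109, 110, 112, 110, 106, 114, 187, 218, 216, 215, 215, 216, 215]
244 [216, 216, 216, 216, 217, 213, 158, 130, 107, 109, 110, 111, 109, 107, 114, 182, 217, 217, 216, 215, 216, 215]
245 [215, 216, 215, 216, 217, 180, 99, 100, 105, 110, 111, 111, 110, 106, 102, 125, 184, 217, 217, 216, 215, 215]
246 [198, 215, 216, 218, 212, 125, 73, 95, 106, 111, 111, 111, 110, 108, 99, 85, 149, 217, 217, 215, 215, 215]
247 [193, 216, 217, 217, 180, 89, 70, 95, 108, 112, 111, 
[... 907 characters left out ...]
216, 216, 215]
256 [168, 182, 213, 217, 217, 218, 190, 113, 108, 112, 113, 111, 108, 113, 182, 217, 216, 216, 215, 216, 216, 215]
257 [173, 178, 193, 215, 217, 218, 189, 112, 109, 111, 112, 111, 108, 114, 187, 218, 216, 216, 215, 216, 216, 216]Traceback (most recent call last):
  File "st.py", line 3, in <module>
    print(s['clock'],s['position'].round(2),'F',s['contact_force'].round(2),'tau',s['wrist_torque'].round(2),s['gripper_width'].round(1),s['grasp_force'],'yaw',np.arctan2(M[1,0],M[0,0]).round(4))
                                                                                                             ^^^^^^^^^^^^^^^^^^^^^^^^
AttributeError: 'float' object has no attribute 'round'
```

```bash
sed -i "s/s\['gripper_width'\].round(1)/s['gripper_width']/" st.py; python3 st.py
python3 - <<'E'
from fit import *
S=cam('scene');u=np.array([-.545,-.839])
for P in((488,-91),(487.6,-91.4),(489,-88)):
    P=np.array(P)
    zz=np.linspace(160,230,701); rr=np.array([proj(S,(*(P+13.5*u),z))[0] for z in zz]); rt=np.array([proj(S,(*(P-13.5*u),z+7))[0] for z in zz])
    print(P,'mark z from front lower edge',zz[np.argmin(abs(rr-253.55))],'collar top front row',proj(S,(*(P+16.5*u),108))[0],'back row',proj(S,(*(P-16.5*u),108))[0],'posttop',proj(S,(*P,278))[0])
g=cv2.imread('pics/s5.png').max(2)
for r in range(270,292): print(r,g[r,354:378].tolist())
E
```

```text
11.2833 [ 405.14 -176.72   87.84] F [ 1.82 -5.24  5.15] tau [-1.12 -0.39 -0.43] 11.906242831692255 59.37593221664429 yaw -2.3179
[488 -91] mark z from front lower edge 208.2 collar top front row 286.21715344808774 back row 274.74000581647766 posttop 224.28391607377728
[487.6 -91.4] mark z from front lower edge 208.7 collar top front row 286.4098966240684 back row 274.9255994115536 posttop 224.47458469073257
[489 -88] mark z from front lower edge 204.8 collar top front row 285.1121436959777 back row 273.67628171824583 posttop 223.19308580353402
270 [178, 179, 165, 173, 189, 187, 186, 181, 111, 106, 110, 111, 110, 108, 109, 160, 217, 217, 216, 215, 216, 216, 216, 215]
271 [177, 178, 171, 168, 188, 189, 188, 181, 111, 108, 110, 112, 110, 106, 114, 181, 218, 216, 216, 216, 216, 215, 216, 216]
272 [180, 177, 177, 168, 184, 190, 188, 171, 108, 107, 110, 111, 110, 107, 112, 173, 216, 217, 216, 216, 216, 215, 215, 216]
273 [185, 180, 178, 176, 173, 186, 189, 170, 109, 108, 111, 112, 110, 108, 109, 158, 202, 218, 216, 216, 216, 215, 216, 216]
274 [171, 182, 176, 177, 172, 173, 187, 171, 109, 
[... 1429 characters left out ...]
183, 182, 177, 106, 90, 99, 96, 103, 108, 94, 90, 91, 91, 90, 82, 78, 73, 85, 149, 175, 174, 172, 170, 168]
287 [183, 183, 177, 104, 98, 107, 143, 172, 171, 144, 100, 93, 94, 86, 77, 76, 74, 85, 148, 177, 176, 173, 171, 169]
288 [187, 184, 179, 114, 101, 110, 158, 183, 182, 173, 119, 101, 98, 86, 79, 76, 73, 86, 152, 177, 176, 173, 172, 170]
289 [187, 187, 179, 112, 102, 101, 122, 165, 166, 150, 108, 100, 98, 113, 98, 77, 73, 92, 176, 179, 176, 176, 172, 171]
290 [187, 188, 162, 105, 102, 102, 103, 114, 114, 107, 100, 99, 97, 142, 127, 81, 73, 93, 184, 181, 177, 176, 174, 172]
291 [188, 185, 139, 89, 89, 93, 97, 101, 102, 102, 100, 98, 110, 170, 136, 81, 72, 96, 184, 184, 178, 176, 175, 173]
```

Mark underside comes out near z = 206.5, a rise of about 98 mm. I'm raising the arm by 90 first.

Request:
apply_moves([
  {"hand": -1, "delta_pos": [0, 0, -5], "yaw": 0},
  {"hand": -1, "delta_pos": [0, 0, -13], "yaw": 0},
  {"hand": -1, "delta_pos": [0, 0, -23], "yaw": 0},
  {"hand": -1, "delta_pos": [0, 0, -34], "yaw": 0},
  {"hand": -1, "delta_pos": [0, 0, -45], "yaw": 0},
  {"hand": -1, "delta_pos": [0, 0, -56], "yaw": 0},
  {"hand": -1, "delta_pos": [0, 0, -67], "yaw": 0},
  {"hand": -1, "delta_pos": [0, 0, -77], "yaw": 0},
  {"hand": -1, "delta_pos": [0, 0, -84], "yaw": 0},
  {"hand": -1, "delta_pos": [0, 0, -88], "yaw": 0},
  {"hand": -1, "delta_pos": [0, 0, -90], "yaw": 0},
  {"hand": -1, "delta_pos": [0, 0, -90], "yaw": 0},
])

```text
clock: 12.33
position: [404.6, -176.3, 176.6]
ee_rot: [-0.4, 0.917, -0.0, 0.001]
contact_force: [4.5, -4.0, -3.7]
gripper_width: 11.7
grasp_force: 59.6
```

```bash
python3 - <<'E'
from h import *
S=cam('scene');T=cam('top');save(S,'s8.png');save(T,'t8.png')
g=S['pixels'].max(2)
for r in range(238,268): print(r,g[r,354:378].tolist())
print([(q,np.round(nets.pinpoint('scene',q)[0]['location'],1)) for q in('mark_ring','collar_top','ring_seat','lever_grip')])
E
python3 st.py
```

```text
238 [71, 72, 72, 73, 72, 72, 70, 71, 72, 72, 72, 71, 72, 71, 71, 70, 70, 69, 70, 68, 67, 65, 98, 213]
239 [71, 71, 71, 72, 72, 72, 71, 72, 71, 72, 71, 71, 71, 71, 70, 70, 69, 69, 69, 68, 68, 64, 99, 213]
240 [71, 71, 71, 72, 71, 72, 71, 72, 72, 70, 71, 71, 71, 70, 70, 71, 69, 70, 69, 67, 66, 69, 112, 213]
241 [72, 72, 71, 71, 72, 72, 72, 72, 72, 72, 71, 71, 71, 71, 71, 71, 70, 69, 70, 68, 68, 69, 116, 213]
242 [71, 72, 72, 72, 72, 71, 71, 72, 72, 71, 71, 71, 70, 70, 71, 70, 70, 69, 69, 70, 67, 68, 115, 213]
243 [72, 72, 72, 72, 72, 71, 72, 71, 71, 72, 71, 71, 71, 70, 70, 70, 69, 70, 70, 70, 67, 68, 116, 213]
244 [73, 72, 72, 72, 72, 72, 71, 71, 71, 71, 71, 71, 71, 71, 70, 70, 70, 71, 69, 68, 66, 75, 140, 213]
245 [72, 72, 71, 73, 72, 72, 71, 71, 72, 71, 72, 71, 70, 71, 69, 70, 70, 69, 68, 67, 66, 87, 174, 214]
246 [73, 71, 72, 71, 72, 72, 71, 72, 72, 72, 72, 70, 70, 71, 71, 69, 71, 69, 69, 66, 69, 114, 207, 216]
247 [72, 72, 73, 72, 72, 71, 71, 71, 72, 72, 70, 71, 72, 71, 69, 70, 69, 69, 70, 67, 79, 145, 213, 215]
248 [72, 72, 73, 72, 73, 72, 72, 71, 73, 71, 70, 71, 72, 72, 71, 70, 6
[... 1574 characters left out ...]
, 60, 60, 58, 56, 96, 214, 216, 214, 214]
264 [61, 61, 62, 61, 61, 60, 61, 59, 60, 60, 60, 60, 60, 61, 60, 59, 61, 58, 59, 107, 213, 216, 214, 213]
265 [60, 60, 60, 61, 61, 61, 61, 60, 60, 61, 61, 59, 61, 60, 61, 61, 60, 57, 59, 109, 213, 216, 214, 213]
266 [62, 61, 60, 60, 61, 61, 61, 61, 60, 60, 59, 61, 60, 60, 59, 59, 60, 58, 60, 113, 213, 216, 214, 214]
267 [62, 61, 61, 61, 61, 61, 61, 61, 61, 61, 59, 61, 61, 60, 60, 60, 60, 59, 68, 134, 214, 215, 214, 214]
12.4833 [ 404.62 -176.25  176.39] F [ 3.31 -3.02 -4.45] tau [-1.14 -1.18 -0.58] 11.67193526733277 59.65405583381653 yaw -2.319Traceback (most recent call last):
  File "<stdin>", line 5, in <module>
IndexError: list index out of range
```

Request:
apply_moves([
  {"hand": -1, "delta_pos": [0, 0, -1], "yaw": 0},
  {"hand": -1, "delta_pos": [0, 0, -2], "yaw": 0},
  {"hand": -1, "delta_pos": [0, 0, -3], "yaw": 0},
  {"hand": -1, "delta_pos": [0, 0, -4], "yaw": 0},
  {"hand": -1, "delta_pos": [0, 0, -5], "yaw": 0},
])

```text
clock: 12.9
position: [404.6, -176.2, 181.0]
ee_rot: [-0.4, 0.917, -0.0, 0.001]
contact_force: [5.4, -5.0, -5.8]
gripper_width: 11.8
grasp_force: 59.3
```

Request:
apply_moves([
  {"hand": -1, "delta_pos": [0, 0, -0.5], "yaw": 0},
  {"hand": -1, "delta_pos": [0, 0, -1], "yaw": 0},
])

```text
clock: 13.07
position: [404.6, -176.2, 182.0]
ee_rot: [-0.4, 0.917, -0.0, 0.001]
contact_force: [5.1, -4.2, -5.6]
gripper_width: 11.8
grasp_force: 59.3
```

```bash
python3 st.py; python3 -c "
from h import *
T=cv2.imread('pics/t8.png');print(T.max(2)[224:246,366:388].tolist())"
```

```text
13.0667 [ 404.6 -176.2  182. ] F [ 5.05 -4.25 -5.56] tau [-1.32 -1.41 -0.68] 11.800563804747993 59.3165785074234 yaw -2.3191
[[144, 143, 143, 145, 143, 143, 143, 144, 144, 143, 144, 143, 143, 141, 143, 146, 147, 148, 147, 148, 148, 145], [120, 120, 118, 116, 114, 115, 116, 119, 120, 117, 115, 87, 79, 57, 104, 109, 140, 145, 143, 146, 147, 147], [114, 113, 113, 115, 114, 113, 114, 114, 115, 115, 79, 36, 32, 30, 24, 34, 115, 128, 114, 137, 148, 146], [106, 107, 106, 106, 102, 98, 99, 108, 111, 96, 62, 48, 53, 60, 41, 21, 56, 108, 107, 104, 140, 146], [113, 109, 109, 110, 108, 104, 107, 105, 104, 103, 103, 64, 54, 55, 52, 36, 38, 109, 109, 107, 138, 145], [122, 122, 122, 120, 122, 120, 120, 119, 118, 119, 118, 84, 58, 53, 57, 61, 41, 97, 103, 111, 107, 112], [131, 130, 131, 131, 129, 131, 129, 128, 126, 129, 128, 99, 63, 59, 59, 47, 50, 106, 116, 116, 117, 115], [137, 138, 136, 136, 136, 136, 136, 136, 135, 135, 133, 108, 71, 63, 59, 58, 65, 89, 122, 128, 127, 126], [142, 141, 141, 142, 140, 141, 140, 140, 140, 139, 139, 124, 81, 64, 64, 60, 91, 80, 128, 134, 133, 134], [144, 146, 145, 
[... 672 characters left out ...]
 158, 158, 100, 70, 70, 72, 84, 53, 146, 157, 157, 156], [120, 133, 154, 160, 160, 159, 160, 158, 158, 158, 159, 158, 100, 72, 72, 72, 80, 53, 148, 160, 159, 159], [116, 115, 131, 156, 161, 160, 160, 160, 160, 160, 159, 158, 101, 72, 74, 73, 90, 56, 148, 160, 160, 160], [116, 115, 106, 151, 160, 161, 160, 162, 161, 161, 160, 161, 103, 75, 77, 74, 113, 64, 150, 159, 160, 161], [116, 113, 108, 126, 154, 161, 161, 161, 160, 160, 161, 162, 101, 73, 77, 77, 112, 67, 149, 159, 162, 159], [117, 115, 109, 102, 122, 158, 162, 162, 162, 161, 161, 159, 104, 76, 76, 77, 113, 75, 153, 162, 162, 163], [117, 112, 109, 104, 98, 151, 161, 162, 160, 160, 162, 141, 90, 76, 77, 78, 113, 74, 151, 160, 161, 161]]
```

Request:
apply_moves([
  {"hand": -1, "delta_pos": [0, 0, -0.5], "yaw": 0},
  {"hand": -1, "delta_pos": [0, 0, -1], "yaw": 0},
])

```text
clock: 13.23
position: [404.6, -176.2, 183.0]
ee_rot: [-0.4, 0.917, -0.0, 0.001]
contact_force: [4.5, -5.1, -4.9]
gripper_width: 11.8
grasp_force: 59.3
```

Request:
apply_moves([
  {"hand": -1, "delta_pos": [0, 0, -0.5], "yaw": 0},
  {"hand": -1, "delta_pos": [0, 0, -1], "yaw": 0},
])

```text
clock: 13.4
position: [404.6, -176.2, 184.0]
ee_rot: [-0.4, 0.917, -0.0, 0.001]
contact_force: [6.0, -5.1, -6.2]
gripper_width: 11.8
grasp_force: 59.3
```

Request:
apply_moves([
  {"hand": -1, "delta_pos": [0, 0, -0.5], "yaw": 0},
  {"hand": -1, "delta_pos": [0, 0, -0.5], "yaw": 0},
])

```text
clock: 13.57
position: [404.6, -176.2, 184.5]
ee_rot: [-0.4, 0.917, -0.0, 0.001]
contact_force: [6.5, -4.4, -5.1]
gripper_width: 12.2
grasp_force: 59.4
```

Request:
apply_moves([
  {"hand": -1, "delta_pos": [0, 0, -0.5], "yaw": 0},
  {"hand": -1, "delta_pos": [0, 0, -0.5], "yaw": 0},
])

```text
clock: 13.73
position: [404.6, -176.2, 185.0]
ee_rot: [-0.4, 0.917, -0.0, 0.001]
contact_force: [4.7, -4.6, -4.8]
gripper_width: 11.8
grasp_force: 59.4
```

Request:
apply_moves([
  {"hand": -1, "delta_pos": [0, 0, -0.5], "yaw": 0},
  {"hand": -1, "delta_pos": [0, 0, -0.5], "yaw": 0},
])

```text
clock: 13.9
position: [404.6, -176.2, 185.5]
ee_rot: [-0.4, 0.917, 0.0, 0.001]
contact_force: [4.9, -4.7, -6.1]
gripper_width: 12.0
grasp_force: 59.4
```

Request:
apply_moves([
  {"hand": -1, "delta_pos": [0, 0, -0.5], "yaw": 0},
  {"hand": -1, "delta_pos": [0, 0, -0.5], "yaw": 0},
])

```text
clock: 14.07
position: [404.6, -176.2, 186.0]
ee_rot: [-0.4, 0.917, 0.0, 0.001]
contact_force: [4.9, -4.7, -5.2]
gripper_width: 12.0
grasp_force: 59.4
```

Request:
apply_moves([
  {"hand": -1, "delta_pos": [0, 0, -0.5], "yaw": 0},
  {"hand": -1, "delta_pos": [0, 0, -0.5], "yaw": 0},
])

```text
clock: 14.23
position: [404.6, -176.2, 186.5]
ee_rot: [-0.4, 0.917, -0.0, 0.001]
contact_force: [4.8, -4.5, -6.0]
gripper_width: 12.1
grasp_force: 59.4
```

```bash
python3 st.py
```

```text
14.2333 [ 404.59 -176.21  186.51] F [ 4.82 -4.52 -6.01] tau [-1.26 -1.44 -0.55] 12.063958254704376 59.431981444358826 yaw -2.3192
```

Request:
apply_moves([
  {"hand": -1, "delta_pos": [0, 0, -0.5], "yaw": 0},
  {"hand": -1, "delta_pos": [0, 0, -0.5], "yaw": 0},
])

```text
clock: 14.4
position: [404.4, -176.1, 186.6]
ee_rot: [-0.4, 0.917, 0.0, 0.001]
contact_force: [5.8, -4.4, -8.2]
gripper_width: 11.6
grasp_force: 59.5
```

```bash
python3 st.py
```

```text
14.4 [ 404.44 -176.08  186.61] F [ 5.79 -4.39 -8.22] tau [-1.22 -1.6  -0.7 ] 11.61754770355775 59.52589988708496 yaw -2.3196
```

Contact at z = 186.6: force stepped from -6 to -8.2 N and motion stalled, and the 98.7 mm rise matches the vision estimate. I ease the push slightly and start the swing.

Request:
apply_moves([
  {"hand": -1, "delta_pos": [0, 0, 0.3], "yaw": 0},
  {"hand": -1, "delta_pos": [-0.1, -4.8, 0.3], "yaw": -0.05},
  {"hand": -1, "delta_pos": [-0.5, -9.5, 0.3], "yaw": -0.1},
  {"hand": -1, "delta_pos": [-1.1, -14.2, 0.3], "yaw": -0.15},
  {"hand": -1, "delta_pos": [-1.9, -18.9, 0.3], "yaw": -0.2},
  {"hand": -1, "delta_pos": [-1.9, -18.9, 0.3], "yaw": -0.2},
])

```text
clock: 14.9
position: [419.8, -188.2, 186.5]
ee_rot: [-0.49, 0.872, 0.0, -0.0]
contact_force: [5.4, -5.4, -4.5]
gripper_width: 12.4
grasp_force: 59.3
```

```bash
cat >> st.py <<'E'
F=M.T@s['contact_force'];print('F tool',F.round(2),'joints',s['joints'].round(2))
E
python3 st.py
```

```text
14.9 [ 419.81 -188.19  186.46] F [ 5.36 -5.39 -4.5 ] tau [-1.53 -1.18 -0.51] 12.374308675891138 59.26874399185181 yaw -2.1176
F tool [ 1.82 -7.38  4.5 ] joints [-0.07  0.17 -0.47 -0.   -0.93 -0.48]
```

Request:
apply_moves([
  {"hand": -1, "delta_pos": [-0.2, -5.7, 0], "yaw": -0.06},
  {"hand": -1, "delta_pos": [-0.7, -11.4, 0], "yaw": -0.12},
  {"hand": -1, "delta_pos": [-1.5, -17, 0], "yaw": -0.18},
  {"hand": -1, "delta_pos": [-2.7, -22.6, 0], "yaw": -0.24},
  {"hand": -1, "delta_pos": [-4.2, -28.1, 0], "yaw": -0.3},
  {"hand": -1, "delta_pos": [-6.1, -33.5, 0], "yaw": -0.36},
  {"hand": -1, "delta_pos": [-6.1, -33.5, 0], "yaw": -0.36},
  {"hand": -1, "delta_pos": [-6.1, -33.5, -0.3], "yaw": -0.36},
  {"hand": -1, "delta_pos": [-6.1, -33.5, -0.3], "yaw": -0.36},
])

```text
clock: 15.65
position: [451.3, -201.0, 186.6]
ee_rot: [-0.637, 0.77, -0.0, -0.0]
contact_force: [4.3, -9.2, -7.6]
gripper_width: 11.6
grasp_force: 59.0
```

```bash
python3 st.py
```

```text
15.65 [ 451.28 -200.99  186.61] F [ 4.26 -9.17 -7.64] tau [-2.77 -1.4  -0.65] 11.593775147555375 58.981168270111084 yaw -1.7592
F tool [ 8.2  -5.9   7.65] joints [-0.09  0.22 -0.4   0.   -0.95 -0.1 ]
```

Request:
apply_moves([
  {"hand": -1, "delta_pos": [0.8, -5.7, 0], "yaw": -0.06},
  {"hand": -1, "delta_pos": [0.3, -11.4, 0], "yaw": -0.12},
  {"hand": -1, "delta_pos": [-0.5, -17, 0], "yaw": -0.18},
  {"hand": -1, "delta_pos": [-1.7, -22.6, 0], "yaw": -0.24},
  {"hand": -1, "delta_pos": [-3.2, -28.1, 0], "yaw": -0.3},
  {"hand": -1, "delta_pos": [-5.1, -33.5, 0], "yaw": -0.36},
  {"hand": -1, "delta_pos": [-5.1, -33.5, 0], "yaw": -0.36},
])

```text
clock: 16.23
position: [486.4, -202.0, 186.7]
ee_rot: [0.766, -0.643, 0.001, 0.0]
contact_force: [5.8, -8.1, -5.8]
gripper_width: 12.0
grasp_force: 58.2
```

```bash
python3 st.py
```

```text
16.2333 [ 486.37 -201.95  186.66] F [ 5.83 -8.1  -5.84] tau [-2.25 -1.54 -0.29] 11.978818496057304 58.201430439949036 yaw -1.3958
F tool [ 8.99 -4.32  5.86] joints [-0.08  0.28 -0.33  0.   -0.97  0.26]
```

Request:
apply_moves([
  {"hand": -1, "delta_pos": [0.9, -3.8, 0], "yaw": -0.04},
  {"hand": -1, "delta_pos": [0.7, -7.7, 0], "yaw": -0.08},
  {"hand": -1, "delta_pos": [0.4, -10.5, 0], "yaw": -0.11},
  {"hand": -1, "delta_pos": [0.4, -10.5, 0], "yaw": -0.11},
  {"hand": -1, "delta_pos": [0.4, -10.5, 0], "yaw": -0.11},
])

```text
clock: 16.65
position: [496.2, -199.9, 186.6]
ee_rot: [0.8, -0.6, 0.0, -0.0]
contact_force: [6.8, -5.3, -6.5]
gripper_width: 11.8
grasp_force: 58.6
```

```bash
python3 st.py
```

```text
16.65 [ 496.17 -199.94  186.62] F [ 6.84 -5.33 -6.51] tau [-1.57 -1.55 -0.41] 11.838802646172065 58.605594635009766 yaw -1.2883
F tool [ 7.03 -5.07  6.52] joints [-0.08  0.29 -0.31 -0.   -0.97  0.36]
```

Request:
apply_moves([
  {"hand": -1, "delta_pos": [0, -2, 0], "yaw": -0.02},
  {"hand": -1, "delta_pos": [-0.1, -4, 0], "yaw": -0.04},
  {"hand": -1, "delta_pos": [-0.1, -4, 0], "yaw": -0.04},
])

```text
clock: 16.9
position: [497.0, -199.7, 186.4]
ee_rot: [0.811, -0.586, -0.002, 0.002]
contact_force: [-0.8, -8.6, -2.0]
gripper_width: 11.9
grasp_force: 69.0
```

```bash
python3 st.py
```

```text
16.9 [ 497.   -199.7   186.44] F [-0.83 -8.59 -2.01] tau [-2.49  0.12 -1.16] 11.934752609689673 69.04747731518 yaw -1.2513
F tool [7.9  3.48 2.02] joints [-0.08  0.29 -0.3   0.   -0.98  0.4 ]
```

Request:
apply_moves([
  {"hand": -1, "delta_pos": [0, -2, 0], "yaw": 0},
  {"hand": -1, "delta_pos": [0, -2, 0], "yaw": 0},
  {"hand": -1, "delta_pos": [0, -2, 0], "yaw": 0},
  {"hand": -1, "delta_pos": [0, -2, 0], "yaw": 0},
])

```text
clock: 17.23
position: [497.2, -199.6, 186.4]
ee_rot: [0.81, -0.586, -0.003, 0.003]
contact_force: [-3.8, -11.1, -0.8]
gripper_width: 11.8
grasp_force: 68.2
```

```bash
python3 st.py
python3 - <<'E'
from h import *
S=cam('scene');T=cam('top');save(S,'s9.png');save(T,'t9.png')
a=S['pixels'][170:350,270:450]
b=T['pixels'][180:300,320:440]
cv2.imwrite('pics/c9.png',cv2.cvtColor(np.hstack([cv2.resize(a,(400,400),interpolation=cv2.INTER_CUBIC),cv2.resize(b,(400,400),interpolation=cv2.INTER_CUBIC)]),cv2.COLOR_RGB2BGR))
E
```

```text
17.2333 [ 497.2  -199.64  186.35] F [ -3.79 -11.15  -0.79] tau [-3.02  0.97 -1.13] 11.843155595477075 68.16414734814316 yaw -1.2526
F tool [9.4  7.08 0.83] joints [-0.08  0.29 -0.3   0.   -0.99  0.4 ]
```

View pics/c9.png

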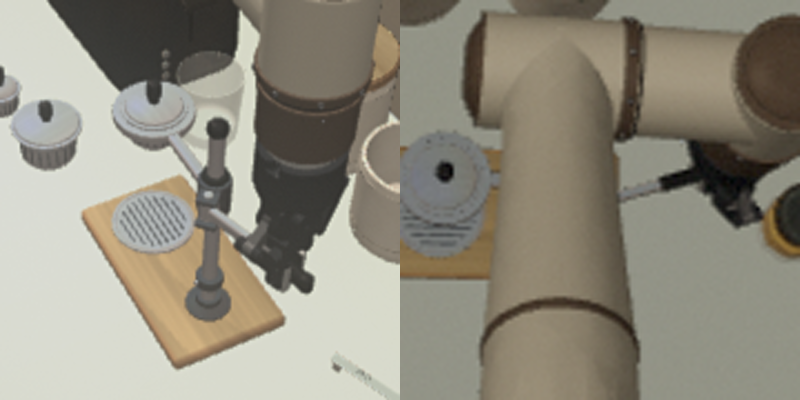

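Run:
```python
import cv2
for f in('s5','s9'):
    g=cv2.imread(f'pics/{f}.png').max(2); print(f)
    for r in range(242,266): print(r,g[r,358:378].tolist())
```

```text
s5
242 [215, 215, 216, 217, 215, 147, 107, 108, 110, 111, 110, 107, 114, 186, 217, 216, 216, 215, 215, 215]
243 [215, 216, 216, 219, 211, 140, 106, 109, 110, 112, 110, 106, 114, 187, 218, 216, 215, 215, 216, 215]
244 [216, 216, 217, 213, 158, 130, 107, 109, 110, 111, 109, 107, 114, 182, 217, 217, 216, 215, 216, 215]
245 [215, 216, 217, 180, 99, 100, 105, 110, 111, 111, 110, 106, 102, 125, 184, 217, 217, 216, 215, 215]
246 [216, 218, 212, 125, 73, 95, 106, 111, 111, 111, 110, 108, 99, 85, 149, 217, 217, 215, 215, 215]
247 [217, 217, 180, 89, 70, 95, 108, 112, 111, 112, 110, 108, 100, 72, 108, 212, 218, 216, 216, 215]
248 [218, 215, 145, 74, 68, 87, 107, 111, 112, 111, 110, 107, 93, 69, 81, 159, 216, 217, 215, 215]
249 [218, 215, 137, 72, 68, 76, 91, 109, 111, 113, 109, 90, 75, 68, 84, 169, 217, 216, 216, 215]
250 [218, 214, 142, 76, 66, 70, 75, 84, 87, 91, 85, 73, 69, 65, 84, 177, 217, 216, 216, 216]
251 [217, 218, 204, 136, 73, 64, 69, 72, 72, 73, 71, 69, 66, 74, 120, 209, 218, 216, 215, 216]
252 [217, 217, 219, 204, 113, 68, 65, 66, 66, 68, 67, 65, 77, 141, 204, 219, 217, 216, 215, 
[... 2976 characters left out ...]
70, 67, 87, 180, 220, 218, 217]
259 [112, 102, 100, 101, 110, 118, 114, 105, 99, 99, 86, 72, 70, 70, 66, 87, 180, 219, 218, 218]
260 [96, 88, 92, 97, 100, 102, 100, 99, 99, 94, 79, 71, 72, 70, 66, 88, 184, 219, 218, 217]
261 [91, 76, 80, 81, 84, 88, 92, 96, 99, 89, 82, 72, 72, 70, 65, 98, 215, 220, 218, 217]
262 [104, 83, 91, 81, 82, 79, 78, 78, 84, 81, 88, 73, 72, 71, 65, 102, 219, 219, 218, 217]
263 [128, 96, 104, 106, 106, 104, 98, 91, 100, 103, 94, 73, 70, 70, 69, 114, 220, 219, 218, 218]
264 [154, 100, 106, 110, 109, 112, 138, 174, 175, 173, 128, 83, 70, 68, 69, 124, 219, 219, 217, 217]
265 [180, 105, 105, 111, 109, 116, 144, 169, 180, 186, 178, 142, 99, 72, 90, 176, 219, 219, 217, 217]
```

The mark pixels are identical before and after, so the ring did not move. The collar sits right under it, and the lever is against its hard stop.

```bash
python3 -c "
from bench import workorder;print(workorder.job_done())"
```

```text
the job is handed in; nothing more can be done
None
```

I handed the job in with the medium filter hanging by its rim in the ring, the collar up against the unmoved height ring, the lever shut against its stop, and the gripper still holding the grip; no verdict came back.

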